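# Sort the sample-mill balls by size

### The arm

A 7-joint arm with a two-finger parallel gripper is mounted at the origin on the work surface. World frame = base frame: x ahead of the robot, y to its left, z up, the work surface at z = 0. Lengths are in m, angles in rad, forces in N, time in s.
With the tool pointing down it reaches from about 0.4 to 0.9 m from the base axis. Payload 5.5 kg.
Tool frame: the origin (TCP) lies midway between the tips of the shut fingers; the grasp point (between the pads) lies 19 mm behind it (ctrl.grasp_offset is the z of the grasp point in the tool frame, in m); z points along the fingers, y is the line along which they close (so a half turn about z gives the same grasp; the last joint's range is limited). The gripper opens to 85 mm and grips with 20 to 120 N. Pads are 22 mm wide; open, the fingers measure 114 mm over their backs; the gripper's body (76 mm by 85 mm) begins 54 mm behind the grasp point. The pads swing forward as they close: fully open they stand 13 mm farther back than shut.
Start: joints at [-0.86, 0.501, -0.427, 1.55, 0.221, 1.138, -0.21], TCP at [0.281, 0.586, 0.231] pointing down, gripper open.
Joint ranges: [-2.88, 2.88], [-0.31, 2.03], [-1.54, 1.56], [0.2, 2.42], [-1.41, 4.55], [0.19, 2.02], [-2.57, 2.57]. Speed limits (rad/s): [2.57, 2.57, 3.14, 3.14, 3.14, 3.14, 3.14].

### API

Orientations are given as a 3x3 rotation matrix whose columns are the frame's x, y, z axes.
In Python, from rig import ctrl, grab_frame, regions_of, mark_of gives the robot as it stands.
- The arm moves only by the shell command python3 -m inch 'ROWS' [FORCE]. ROWS is JSON, a list of rows, each a list of 5 numbers: the shift along the tool's x, y, z scaled (see below), then the turn about the tool's z scaled (see below), then the closure, from -1 (fully open) to 1 (shut). A call has 1 to 5 rows; each row is the pose to reach, as a shift and turn from the pose commanded when the call began, along the tool's axes at that moment; what a row does not reach only later rows make up. The controller multiplies each number of a shift by 0.3 m and each number of a turn by 0.5 rad. A row lasts 1/12 s, in which the tool goes at most 41.7 mm and 7.16 degrees, less where a joint would pass 70% of its speed; a pose out of reach is approached as far as the arm can. A call with a number of a shift or a turn outside -1 to 1 is refused whole. A call with a gripper value outside its range is refused whole. The fingers move at their own pace and stop on an object; FORCE is the grip in N (left out, the last holds). Time passes only in rows, so rows that repeat a pose let the fingers close. It gives the time, the measured TCP pose, the force, the opening and the grip force at its end, in the units of the state.
- ctrl.read_state(): the state, without advancing time (a new reading comes with each control period).
- grab_frame(name): name is "scene" or "top" or "wrist"; returns a dict with "pixels" (480x640x3 uint8, blue, green, red), "range_z" (480x640 float32, m along the optical axis (not along the pixel's ray), 0 where there is no reading), "K" (3x3 intrinsics, pixels), "origin" and "orientation" of the camera in the world. Camera axes: x right, y up, looking along -z (the intrinsics and any distortion apply to the point x, -y, -z); pixel columns grow to the right and rows downward; lengths in m; the calibration is good to about 2 mm. A picture is of the moment at which its call begins.
- ctrl.finish_job(): hands the job in; it is judged then, once.
Trained networks look in the newest picture that a camera, given by its name, has taken for a name from the list of things; names that differ only in an ending like _2 or _b are one class to them, and where a whole thing is asked for, a point or a joint stands for the part that bears it (a point fixed in the world has none). Each returns a list of dicts, best first, with "p" (0 to 1); they miss things now and then, are a little off and sometimes report something else, mostly with a low value. They report only what shows in the picture. A call takes as long as a camera call. They do not tell look-alikes from the thing itself.
- regions_of(name, camera): "region" (480x640 bool, what is visible of it) and "bbox" ([left, top, width, height] in pixels, round what is visible of it).
- mark_of(name, camera): "location" ([column, row] in pixels: a listed point, or the origin of a listed thing).
The state is a dict: "time_s": time; "joints": joint angles; "joint_velocities": joint speeds; "joint_torque": joint torques, N m; "tool_pos": TCP position; "tool_rot": TCP orientation; "force": force on the tool from outside, world axes, zero at the start; "torque": the same for the moment, N m; "opening": finger opening in m; "grip_force": force on a finger pad.
Only numpy, scipy, OpenCV 4.12 (cv2) and the standard library are available. Lean on these libraries where they do the work, as an engineer would, in place of code of your own. Each camera call takes 0.05 s, during which the arm holds its last target. There are 200 camera calls.

### The job

One of the two steel scoops on the bench holds the mixed steel balls from the sample mill: tip them out of it onto the head of the sloped sorter so that they roll into their lanes, the small ball into the side pocket and the two big balls into the tray at the foot. Do not handle the balls with the gripper. Then stand the empty scoop upright on the bench again and let go of it.

Things in the scene. Friction and masses are not known exactly. Their poses are not given: they have to be found in the camera images.
- scoop_grip (a point): Centre of the handle plate (10 along x, 64 along y, 40 tall) bridging the 0.25 kg steel trough scoop that holds the balls; a twin scoop holds black stoppers. x to the open pouring end, z up. Stands with this point 100 mm up. Floor rises 12 deg to the open end: tip 40 deg forward to empty. Pouring edge: 52 ahead, 69 below; floor 4 thick. Trough 58 wide, closed end 68 behind, side walls 30 high; plate 20+ above them
- sorter: Fixed V-shaped sloped board; origin on the bench below the V at its head; x downhill, z up (mm). V 104 wide, bottom 136 high at the head, falling 12 deg, rims 30 higher; panel 146 high at x -4. Tip balls in at x 0 to 90. Slot 22 wide from x 98 to 259 drops the small ball, which rolls aside to the pocket x 100 to 269, y -62 to -118, 35 deep. Big balls roll on to the tray x 273 to 373, y -50 to 50
- ball_big_a_center (a point): One of two equal big steel balls, 34 mm diameter, 160 g, at first resting on the sloping floor of the scoop. The point is the ball's centre.
- ball_big_b_center (a point): The other big steel ball, 34 mm diameter, 160 g, at first resting on the sloping floor of the scoop. The point is the ball's centre.
- ball_small_center (a point): The small steel ball, 18 mm diameter, 24 g, at first resting on the sloping floor of the scoop. The point is the ball's centre.
There are look-alikes about, which are no part of the job. What is shaped like the part that bears ball_big_a_center but green, turquoise or yellow is not meant.

How it is judged:
By the outcome, as a careful person would: the job done as asked, in the order asked, and still so for the second after the job is handed in, with the robot touching nothing.
It also fails if it takes over 58 s, if anything falls off the work surface, if the arm or the gripper's body presses on something with over 40 N, if the wrist force passes 120 N, or if a joint passes its speed limit or range.

## Working session

There is one attempt and no reset: what is moved stays moved. The work goes in short steps, Python scripts to look and compute and a shell command to move; the robot and the scene stay as the last step left them, time stands still between calls to the robot, and variables do not carry over. Pictures are saved under pics/ and viewed, at most 12 in all, crops included, and the job is handed in when it is done.

```bash
mkdir -p pics; cat > h.py <<'E'
import numpy as np, cv2
from rig import ctrl, grab_frame, regions_of, mark_of
def world(f,u,v,z=None):
    K=f["K"]; d=f["range_z"][int(round(v)),int(round(u))] if z is None else z
    p=np.array([(u-K[0,2])/K[0,0]*d,-(v-K[1,2])/K[1,1]*d,-d])
    return np.array(f["orientation"])@p+np.array(f["origin"])
def cloud(f):
    K=f["K"]; v,u=np.mgrid[:480,:640]; d=f["range_z"]
    p=np.stack([(u-K[0,2])/K[0,0]*d,-(v-K[1,2])/K[1,1]*d,-d],-1)
    return p@np.array(f["orientation"]).T+np.array(f["origin"])
E
python3 - <<'E'
from h import *
fs=[]
for c in("scene","top"):
    f=grab_frame(c); cv2.imwrite(f"pics/{c}0.png",f["pixels"]); np.savez(f"{c}0.npz",**f)
    print(c,np.round(f["origin"],3),np.round(f["orientation"],2).tolist(),f["K"][0,0])
    for n in("scoop_grip","sorter","ball_big_a_center","ball_small_center"):
        for m in mark_of(n,c)[:4]:
            u,v=m["location"]
            print(n,round(m["p"],2),np.round([u,v]),np.round(world(f,u,v),3))
s=ctrl.read_state(); print(s["time_s"],np.round(s["tool_rot"],2).tolist(),ctrl.grasp_offset)
E
```

```text
scene [ 1.    -0.528  0.665] [[0.63, -0.54, 0.56], [0.78, 0.44, -0.45], [-0.01, 0.72, 0.69]] 611.3419990040335
scoop_grip 0.56 [295. 302.] [ 0.604 -0.252  0.109]
scoop_grip 0.47 [263. 359.] [ 0.594 -0.299  0.024]
sorter 0.84 [414. 248.] [0.56  0.006 0.009]
ball_big_a_center 0.94 [277. 343.] [ 0.599 -0.28   0.046]
ball_big_a_center 0.89 [200. 356.] [ 0.544 -0.36   0.031]
ball_big_a_center 0.76 [267. 430.] [ 0.683 -0.354  0.033]
ball_big_a_center 0.56 [336. 386.] [ 0.687 -0.257  0.035]
ball_small_center 0.56 [261. 356.] [ 0.591 -0.299  0.027]
top [ 0.379 -0.177  0.792] [[0.09, 0.97, -0.22], [-1.0, 0.09, -0.02], [-0.0, 0.22, 0.97]] 459.3370144696772
scoop_grip 0.93 [369. 208.] [ 0.587 -0.243  0.12 ]
scoop_grip 0.39 [360. 217.] [ 0.591 -0.237  0.052]
sorter 0.69 [217. 230.] [0.551 0.003 0.033]
ball_big_a_center 0.82 [378. 220.] [ 0.591 -0.268  0.047]
ball_big_a_center 0.74 [368. 175.] [ 0.676 -0.247  0.031]
ball_big_a_center 0.6 [425. 259.] [ 0.533 -0.351  0.033]
ball_big_a_center 0.5 [424. 181.] [ 0.671 -0.344  0.033]
ball_small_center 0.47 [392. 226.] [ 0.587 -0.295  0.027]
0.5 [[-0.9, 0.43, -0.0], [0.43, 0.9, -0.0], [0.0, -0.0, -1.0]] -0.0187
```

View pics/scene0.png

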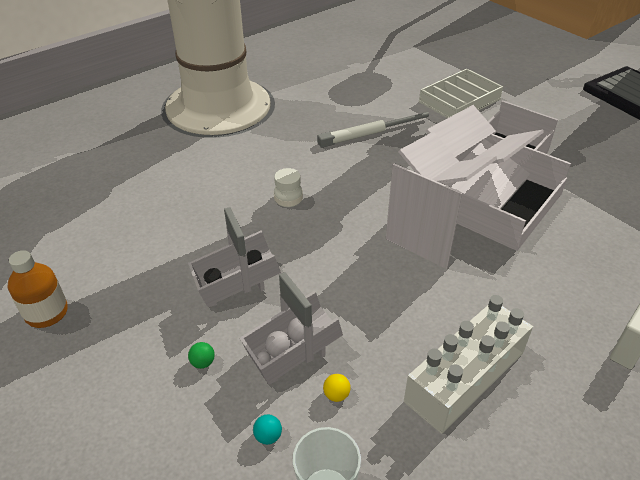

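View pics/top0.png

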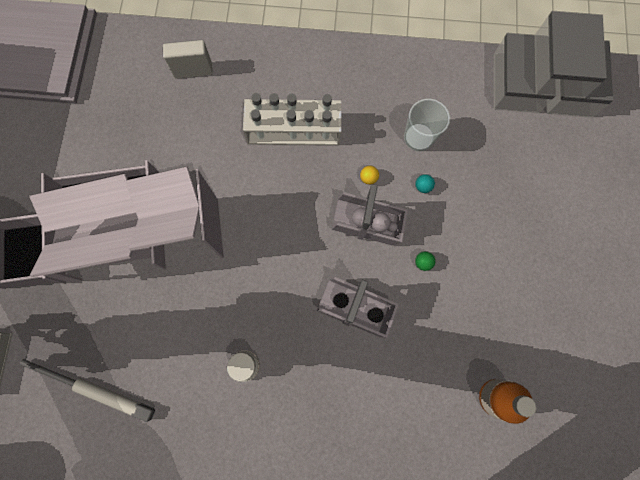

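```bash
python3 - <<'E'
from h import *
f=dict(np.load("scene0.npz")); im=f["pixels"]
a=cv2.resize(im[250:410,175:355],None,fx=3.3,fy=3.3,interpolation=cv2.INTER_CUBIC)
b=cv2.resize(im[90:280,380:580],None,fx=2.78,fy=2.78,interpolation=cv2.INTER_CUBIC)
h=min(a.shape[0],b.shape[0]);o=np.hstack([a[:h],b[:h]]);s=800/o.shape[1]
cv2.imwrite("pics/crop.png",cv2.resize(o,None,fx=s,fy=s))
for c in("top","scene"):
    g=dict(np.load(c+"0.npz")); P=cloud(g).reshape(-1,3)
    m=(abs(P[:,0]-.6)<.08)&(abs(P[:,1]+.25)<.07)&(P[:,2]>.09)&(P[:,2]<.135)
    Q=P[m]; r=cv2.minAreaRect((Q[:,:2]*1000).astype(np.float32)); print(c,"plate",len(Q),Q.mean(0).round(3),r,Q[:,2].max())
    m=(abs(P[:,0]-.6)<.08)&(abs(P[:,1]+.25)<.09)&(P[:,2]>.012)&(P[:,2]<.085)
    Q=P[m]; print(" trough",len(Q),Q[:,2].max(),cv2.minAreaRect((Q[:,:2]*1000).astype(np.float32)))
    m=(abs(P[:,0]-.57)<.16)&(P[:,1]>-.05)&(P[:,1]<.3)&(P[:,2]>.06)&(P[:,2]<.2)
    Q=P[m]; print(" sorter",len(Q),Q.min(0).round(3),Q.max(0).round(3),cv2.minAreaRect((Q[:,:2]*1000).astype(np.float32)))
    # V walls: ridge rim lines in slices
    for y0 in (0.0,.03,.06,.09,.12,.15,.18):
        S=Q[(abs(Q[:,1]-y0)<.004)]
        if len(S): print("  y",y0,[(round(x,3),round(np.median(S[abs(S[:,0]-x)<.006][:,2]),3)) for x in np.arange(.48,.68,.015) if (abs(S[:,0]-x)<.006).sum()>1])
E
```

```text
top plate 327 [ 0.591 -0.244  0.116] ((594.5222778320312, -244.7158966064453), (10.190567016601562, 63.799007415771484), 83.1949234008789) 0.12258249412198563
 trough 2661 0.08485050208732381 ((602.734130859375, -265.4312744140625), (150.72439575195312, 153.82452392578125), 89.33251953125)
 sorter 12358 [ 0.438 -0.007  0.06 ] [0.656 0.3   0.166] ((557.4910888671875, 147.91554260253906), (184.4785614013672, 280.5660095214844), 13.755533218383789)
  y 0.0 [(np.float64(0.51), np.float64(0.116)), (np.float64(0.525), np.float64(0.12)), (np.float64(0.54), np.float64(0.118)), (np.float64(0.555), np.float64(0.115))]
  y 0.03 [(np.float64(0.51), np.float64(0.157)), (np.float64(0.525), np.float64(0.15)), (np.float64(0.54), np.float64(0.142)), (np.float64(0.555), np.float64(0.134)), (np.float64(0.57), np.float64(0.139)), (np.float64(0.585), np.float64(0.148)), (np.float64(0.6), np.float64(0.158)), (np.float64(0.615), np.float64(0.163))]
  y 0.06 [(np.float64(0.495), np.float64(0.151)), (np.float64(0.51), np.float64(0.147)), (np.float64(0.525), np.float64(0.139)), (np.float64(0.54), np.float64(0
[... 3284 characters left out ...]
at64(0.062)), (np.float64(0.615), np.float64(0.062)), (np.float64(0.63), np.float64(0.062))]
  y 0.15 [(np.float64(0.48), np.float64(0.126)), (np.float64(0.495), np.float64(0.12)), (np.float64(0.51), np.float64(0.11)), (np.float64(0.54), np.float64(0.109)), (np.float64(0.555), np.float64(0.116)), (np.float64(0.57), np.float64(0.126)), (np.float64(0.585), np.float64(0.135)), (np.float64(0.6), np.float64(0.138))]
  y 0.18 [(np.float64(0.48), np.float64(0.116)), (np.float64(0.495), np.float64(0.106)), (np.float64(0.51), np.float64(0.101)), (np.float64(0.54), np.float64(0.105)), (np.float64(0.555), np.float64(0.114)), (np.float64(0.57), np.float64(0.124)), (np.float64(0.585), np.float64(0.132))]
```

View pics/crop.png

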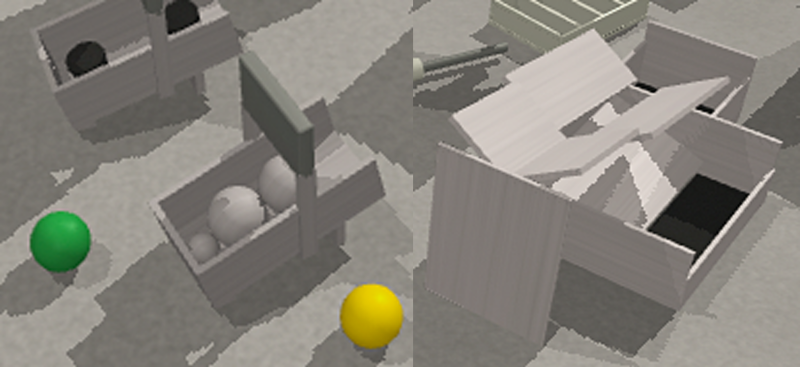

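```bash
python3 - <<'E'
from h import *
G=np.array([.5955,-.2458]); a=np.radians(83.25); ex=np.array([np.cos(a),np.sin(a)]); ey=np.array([-ex[1],ex[0]])
g=dict(np.load("scene0.npz")); P=cloud(g).reshape(-1,3)
S=np.c_[(P[:,:2]-G)@ex,(P[:,:2]-G)@ey,P[:,2]-.1]*1000
for z in range(-92,25,7):
    m=(abs(S[:,2]-z)<3.5)&(abs(S[:,0])<85)&(S[:,1]<-22)&(S[:,1]>-38)
    x=np.sort(S[m][:,0]); 
    h=np.histogram(x,np.arange(-80,81,8))[0]; print(z,h.tolist(), S[m][:,1].mean().round() if m.any() else '')
def plane(Q):
    for _ in range(5):
        c=np.linalg.lstsq(np.c_[Q[:,:2],np.ones(len(Q))],Q[:,2],rcond=None)[0]
        r=Q[:,2]-Q[:,:2]@c[:2]-c[2]; Q=Q[abs(r)<max(.0015,2*r.std())]
    return c,r.std(),len(Q)
L=[]
for c in("top","scene"):
    P=cloud(dict(np.load(c+"0.npz"))).reshape(-1,3)
    for s in(1,-1):
        xb=.565-.25*P[:,1]
        m=(P[:,1]>.01)&(P[:,1]<.13)&((P[:,0]-xb)*s>.012)&((P[:,0]-xb)*s<.045)&(P[:,2]>.1)
        L.append(plane(P[m])); print(c,s,L[-1])
    A,B=L[-2][0],L[-1][0]; d=A-B
    v=np.array([-d[1],d[0]]); v/=np.linalg.norm(v); v*=np.sign(v[1]); 
    for y in(0,.1):
        x=-(d[1]*y+d[2])/d[0]; print("bottom",round(x,4),y,round(A@[x,y,1],4))
    z0=A@[-d[2]/d[0],0,1]; sl=A[:2]@v; s=(.136-z0)/sl
    o=np.array([-d[2]/d[0],0])+v*s; print("dir",np.degrees(np.arctan2(*v[::-1])),"slope",sl,"origin",o)
E
```

```text
-92 [0, 0, 11, 14, 9, 4, 2, 1, 0, 0, 0, 0, 15, 5, 0, 0, 0, 0, 1, 0] -28.0
-85 [0, 0, 19, 19, 18, 18, 18, 13, 11, 15, 8, 0, 11, 4, 0, 0, 0, 0, 0, 0] -29.0
-78 [0, 3, 18, 19, 19, 16, 18, 19, 16, 19, 12, 14, 10, 8, 1, 1, 0, 0, 0, 0] -29.0
-71 [0, 6, 22, 21, 22, 19, 24, 19, 19, 21, 15, 18, 21, 19, 19, 12, 6, 0, 0, 0] -29.0
-64 [0, 9, 19, 17, 17, 21, 15, 16, 20, 21, 16, 17, 15, 16, 14, 20, 3, 0, 0, 0] -29.0
-57 [0, 19, 32, 31, 26, 23, 18, 20, 19, 25, 16, 18, 18, 16, 20, 21, 1, 0, 0, 0] -28.0
-50 [0, 0, 0, 4, 14, 21, 30, 33, 25, 25, 11, 21, 17, 18, 20, 15, 0, 0, 0, 0] -28.0
-43 [0, 0, 0, 0, 0, 0, 0, 3, 10, 28, 18, 29, 26, 22, 19, 13, 0, 0, 0, 0] -29.0
-36 [0, 0, 0, 0, 0, 0, 0, 0, 0, 18, 10, 2, 11, 20, 26, 14, 0, 0, 0, 0] -28.0
-29 [0, 0, 0, 0, 0, 0, 0, 0, 0, 18, 14, 0, 0, 0, 0, 0, 0, 0, 0, 0] -31.0
-22 [0, 0, 0, 0, 0, 0, 0, 0, 0, 22, 12, 0, 0, 0, 0, 0, 0, 0, 0, 0] -31.0
-15 [0, 0, 0, 0, 0, 0, 0, 0, 0, 30, 12, 0, 0, 0, 0, 0, 0, 0, 0, 0] -30.0
-8 [0, 0, 0, 0, 0, 0, 0, 0, 0, 23, 13, 0, 0, 0, 0, 0, 0, 0, 0, 0] -30.0
-1 [0, 0, 0, 0, 0, 0, 0, 0, 0, 31, 9, 0, 0, 0, 0, 0, 0, 0, 0, 0] -30.0
6 [0, 0
[... 153 characters left out ...]
, 0, 0, 0, 0, 48, 29, 0, 0, 0, 0, 0, 0, 0, 0, 0] -28.0
top 1 (array([ 0.62408246, -0.0723687 , -0.21435017]), np.float64(0.0012474527619368515), 1516)
top -1 (array([-0.52049554, -0.38929458,  0.43496489]), np.float64(0.0017741291939035347), 1217)
bottom 0.5673 0 0.1397
bottom 0.5396 0.1 0.1152
dir 105.47704905465456 slope -0.23628230078584622 origin [0.56312951 0.01504899]
scene 1 (array([ 0.28269239,  0.06783443, -0.02779408]), np.float64(0.009319761333950483), 686)
scene -1 (array([-0.53166253, -0.37157623,  0.44118625]), np.float64(0.0013302165545457044), 894)
bottom 0.5759 0 0.135
bottom 0.5219 0.1 0.1265
dir 118.35046782477839 slope -0.07454198833340205 origin [ 0.58222302 -0.01173356]
```

```bash
python3 - <<'E'
from h import *
P=cloud(dict(np.load("scene0.npz"))).reshape(-1,3)
m=(P[:,2]>.03)&(P[:,2]<.135)&(P[:,0]>.45)&(P[:,0]<.66)&(P[:,1]>-.06)&(P[:,1]<.05)
Q=P[m]
for _ in range(8):
    c=np.polyfit(Q[:,0],Q[:,1],1); r=Q[:,1]-np.polyval(c,Q[:,0]); Q=Q[abs(r)<max(.002,2*r.std())]
print("panel yaw",np.degrees(np.arctan(c[0]))+90,len(Q),r.std(),Q.min(0),Q.max(0), Q.mean(0))
yaw=np.arctan(c[0])+np.pi/2
ex=np.array([np.cos(yaw),np.sin(yaw)]);ey=np.array([-ex[1],ex[0]])
pp=np.median(Q[:,:2]@ex); print("panel face along",pp,"lateral ext",np.percentile(Q[:,:2]@ey,[1,99]))
for c in("top","scene"):
    P=cloud(dict(np.load(c+"0.npz"))).reshape(-1,3)
    s=P[:,:2]@ex-pp; l=P[:,:2]@ey
    m=(P[:,2]>.12)&(s<.1)&(s>-.03)&(abs(P[:,0]-.56)<.1)
    for k in range(-10,80,8):
        q=m&(abs(s*1000-k)<4)
        if q.sum()>8: print(c,k,"lat",np.percentile(l[q],[1,99]).round(3),"z",P[q,2].min().round(3),P[q,2].max().round(3), "lat at zmin",l[q][np.argsort(P[q,2])[:5]].mean().round(3))
E
```

```text
panel yaw 103.46458199131166 3550 0.0009167194641869084 [ 0.50974845 -0.00956228  0.03001472] [0.61854422 0.01942181 0.13495211] [0.56617    0.00509998 0.08484585]
panel face along -0.12684569091832876 lateral ext [-0.60432183 -0.49665469]
top -2 lat [-0.602 -0.496] z 0.12 0.148 lat at zmin -0.545
top 6 lat [-0.603 -0.495] z 0.122 0.149 lat at zmin -0.495
top 14 lat [-0.601 -0.497] z 0.133 0.166 lat at zmin -0.55
top 22 lat [-0.601 -0.496] z 0.131 0.165 lat at zmin -0.551
top 30 lat [-0.602 -0.497] z 0.129 0.163 lat at zmin -0.551
top 38 lat [-0.601 -0.496] z 0.128 0.161 lat at zmin -0.55
top 46 lat [-0.601 -0.496] z 0.126 0.161 lat at zmin -0.551
top 54 lat [-0.601 -0.496] z 0.125 0.158 lat at zmin -0.551
top 62 lat [-0.601 -0.496] z 0.123 0.157 lat at zmin -0.551
top 70 lat [-0.601 -0.496] z 0.122 0.155 lat at zmin -0.55
top 78 lat [-0.602 -0.496] z 0.12 0.153 lat at zmin -0.549
scene -2 lat [-0.604 -0.497] z 0.12 0.149 lat at zmin -0.557
scene 6 lat [-0.604 -0.497] z 0.121 0.162 lat at zmin -0.566
scene 14 lat [-0.604 -0.498] z 0.136 0.167 lat at zmin -0.549
scene 22 lat [-0.604 -0.499] z 0.134 0.166 lat at zmin -0.549
scene 30 lat [-0.604 -0.499] z 0.131 0.163 lat at zmin -0.549
scene 38 lat [-0.604 -0.498] z 0.129 0.163 lat at zmin -0.549
scene 46 lat [-0.604 -0.498] z 0.129 0.16 lat at zmin -0.55
scene 54 lat [-0.604 -0.499] z 0.127 0.158 lat at zmin -0.548
scene 62 lat [-0.604 -0.499] z 0.123 0.157 lat at zmin -0.549
scene 70 lat [-0.604 -0.5  ] z 0.123 0.156 lat at zmin -0.549
scene 78 lat [-0.604 -0.498] z 0.122 0.153 lat at zmin -0.548
```

```bash
cat > go.py <<'E'
import sys; from h import *
# python3 go.py x y z yaw(deg of tool y) -> units needed
t=list(map(float,sys.argv[1:5])); s=ctrl.read_state(); R=np.array(s["tool_rot"]); p=np.array(s["tool_pos"])
yaw=np.degrees(np.arctan2(R[1,1],R[0,1])); d=R.T@(np.array(t[:3])-p)
print("t",round(s["time_s"],2),"pos",p.round(4),"yaw",round(yaw,1),"units",(d/.3).round(3),"turn",round(-np.radians((t[3]-yaw+90)%180-90)/.5,3),"F",np.round(s["force"],1),"open",round(s["opening"],4),"grip",round(s["grip_force"],1),"j7",round(s["joints"][6],2))
E
python3 -m inch '[[-0.51,-0.46,0,1,-1],[-0.51,-0.46,0,1,-1],[-0.51,-0.46,0,1,-1],[-0.51,-0.46,0,1,-1],[-0.51,-0.46,0,1,-1]]'
python3 go.py 0.5955 -0.2458 0.23 -6.75
```

```text
time_s: 0.92
tool_pos: [0.3603, 0.3931, 0.2315]
tool_rot: [[-0.578, 0.816, 0.001], [0.816, 0.578, 0.0], [-0.0, 0.0, -1.0]]
force: [0.5, 0.4, 0.5]
opening: 0.0853
grip_force: 0.0
t 0.92 pos [0.3603 0.3931 0.2315] yaw 35.3 units [-2.191 -0.59   0.005] turn 1.468 F [0.5 0.4 0.5] open 0.0853 grip 0.0 j7 -0.35
```

```bash
python3 -m inch '[[-0.66,-0.18,0,1,-1],[-0.66,-0.18,0,1,-1],[-0.66,-0.18,0,1,-1],[-0.66,-0.18,0,1,-1],[-0.66,-0.18,0,1,-1]]' >/dev/null
python3 go.py 0.5955 -0.2458 0.23 -6.75
```

```text
t 1.33 pos [0.4318 0.2006 0.2317] yaw 6.6 units [-1.541  0.37   0.006] turn 0.467 F [ 0.4 -0.2  0.8] open 0.0853 grip 0.0 j7 -0.4
```

```bash
python3 -m inch '[[-0.77,0.18,0,0.46,-1],[-0.77,0.18,0,0.46,-1],[-0.77,0.18,0,0.46,-1],[-0.77,0.18,0,0.46,-1],[-0.77,0.18,0,0.46,-1]]' >/dev/null
python3 go.py 0.5955 -0.2458 0.23 -6.75
```

```text
t 1.75 pos [0.5037 0.0056 0.2318] yaw -6.1 units [-0.801  0.393  0.006] turn 0.022 F [1.2 0.9 0.2] open 0.0854 grip 0.0 j7 -0.15
```

```bash
python3 -m inch '[[-0.66,0.33,0,0.02,-1],[-0.66,0.33,0,0.02,-1],[-0.66,0.33,0,0.02,-1],[-0.66,0.33,0,0.02,-1],[-0.66,0.33,0,0.02,-1]]' >/dev/null
python3 -m inch '[[-0.14,0.06,0.1,0,-1],[-0.14,0.06,0.1,0,-1],[-0.14,0.06,0.1,0,-1],[-0.14,0.06,0.1,0,-1]]' >/dev/null
python3 go.py 0.5955 -0.2458 0.20 -6.75
python3 - <<'E'
from h import *
f=grab_frame("wrist"); cv2.imwrite("pics/w1.png",f["pixels"])
P=cloud(f).reshape(-1,3); m=(abs(P[:,0]-.595)<.05)&(abs(P[:,1]+.245)<.05)&(P[:,2]>.1)&(P[:,2]<.13)
Q=P[m]; print(len(Q),cv2.minAreaRect((Q[:,:2]*1000).astype(np.float32)),np.percentile(Q[:,2],[5,50,95]))
E
```

```text
t 2.5 pos [ 0.5882 -0.2314  0.2003] yaw -6.8 units [-0.045  0.03   0.001] turn -0.001 F [0.3 0.6 0.3] open 0.0859 grip 0.0 j7 0.29
2848 ((594.1213989257812, -247.00405883789062), (10.591222763061523, 63.87825012207031), 83.12040710449219) [0.1026342  0.1192646  0.12087854]
```

View pics/w1.png

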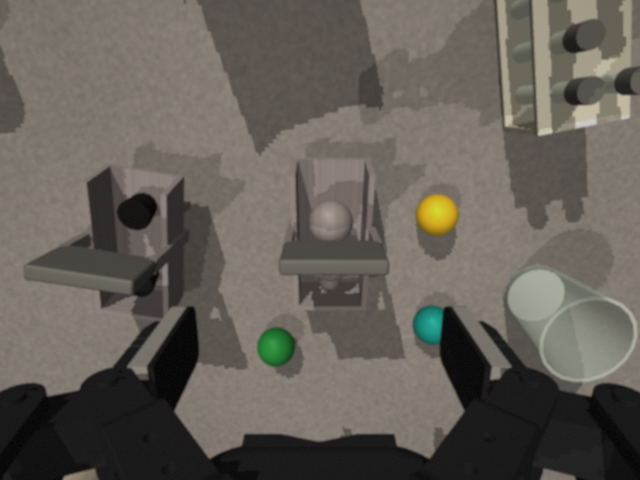

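```bash
python3 go.py 0.5945 -0.2468 0.20 -6.8; python3 -m inch '[[-0.053,0.027,0,0,-1],[-0.053,0.027,0.12,0,-1],[-0.053,0.027,0.25,0,-1],[-0.053,0.027,0.3,0,-1]]' >/dev/null;python3 go.py 0.5945 -0.2468 0.076 -6.8
```

```text
t 2.55 pos [ 0.589  -0.2299  0.2012] yaw -6.6 units [-0.054  0.025  0.004] turn 0.006 F [-0.6  0.4  0.3] open 0.0854 grip 0.0 j7 0.29
t 2.88 pos [ 0.5937 -0.2444  0.1081] yaw -6.5 units [-0.008  0.004  0.107] turn 0.01 F [-1.7  1.3 -0.2] open 0.085 grip 0.0 j7 0.33
```

```bash
python3 -m inch '[[-0.004,0.002,0.114,0,-1],[-0.004,0.002,0.114,0,-1],[-0.004,0.002,0.114,0,-1]]' >/dev/null;python3 go.py 0.5945 -0.2468 0.076 -6.8
python3 -m inch '[[0,0,0,0,1],[0,0,0,0,1],[0,0,0,0,1],[0,0,0,0,1],[0,0,0,0,1]]' 60 >/dev/null; python3 -m inch '[[0,0,0,0,1],[0,0,0,0,1],[0,0,0,0,1]]';  python3 go.py 0.5945 -0.2468 0.076 -6.8
```

```text
t 3.13 pos [ 0.5949 -0.2466  0.0764] yaw -6.5 units [-0.001 -0.001  0.001] turn 0.009 F [-0.1 -0.   0.1] open 0.0853 grip 0.0 j7 0.34
time_s: 3.8
tool_pos: [0.597, -0.2493, 0.0803]
tool_rot: [[0.116, 0.993, 0.003], [0.993, -0.116, -0.0], [0.0, 0.003, -1.0]]
force: [-2.4, 1.9, 6.5]
opening: 0.0632
grip_force: 66.0
t 3.8 pos [ 0.597  -0.2493  0.0803] yaw -6.7 units [ 0.007 -0.009  0.014] turn 0.004 F [-2.4  1.9  6.5] open 0.0632 grip 66.0 j7 0.34
```

```bash
python3 -m inch '[[0,0,-0.03,0,1],[0,0,-0.1,0,1],[0,0,-0.2,0,1],[0,0,-0.27,0,1],[0,0,-0.3,0,1]]'; python3 - <<'E'
from h import *
f=grab_frame("scene"); cv2.imwrite("pics/s2.png",cv2.resize(f["pixels"][150:450,120:420],(600,600)))
E
```

```text
time_s: 4.22
tool_pos: [0.5974, -0.2504, 0.1716]
tool_rot: [[0.117, 0.993, 0.006], [0.993, -0.117, -0.002], [-0.001, 0.006, -1.0]]
force: [0.9, -0.6, -5.4]
opening: 0.0629
grip_force: 69.3
```

View pics/s2.png

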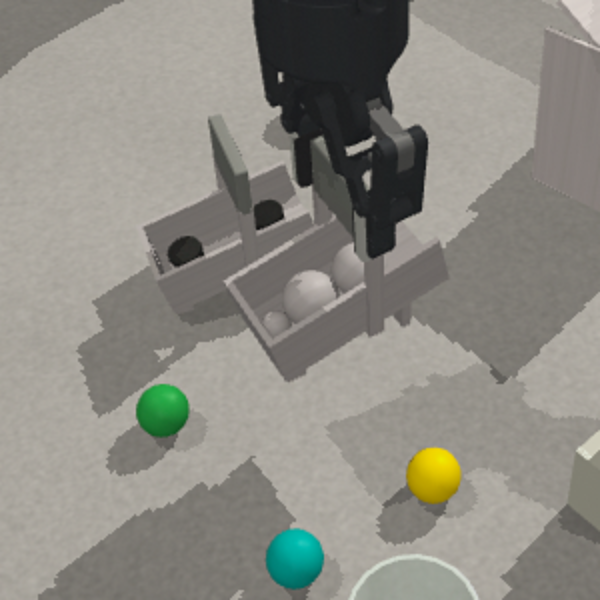

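```bash
python3 go.py .579 -.058 .250 13.5
```

```text
t 4.27 pos [ 0.5978 -0.2505  0.1721] yaw -6.7 units [ 0.63  -0.135 -0.262] turn -0.705 F [ 0.6 -1.  -4.1] open 0.0631 grip 69.3 j7 0.32
```

```bash
python3 -m inch '[[0.03,0,-0.08,-0.04,1],[0.1,-0.02,-0.16,-0.1,1],[0.2,-0.04,-0.23,-0.24,1],[0.3,-0.06,-0.26,-0.38,1],[0.4,-0.09,-0.26,-0.5,1]]' >/dev/null; python3 go.py .579 -.058 .250 13.5
```

```text
t 4.68 pos [ 0.584  -0.1264  0.2471] yaw 7.8 units [ 0.228  0.014 -0.01 ] turn -0.2 F [ 1.2  0.5 -6. ] open 0.0633 grip 70.7 j7 0.34
```

```bash
python3 -m inch '[[0.07,0,0,-0.1,1],[0.13,0.01,0,-0.18,1],[0.18,0.01,0,-0.2,1],[0.2,0.01,0,-0.2,1],[0.2,0.01,0,-0.2,1]]' >/dev/null; python3 go.py .579 -.058 .250 13.5
cat > look.py <<'E'
from h import *
import sys
yaw=np.radians(103.46); ex=np.array([np.cos(yaw),np.sin(yaw)]);ey=np.array([-ex[1],ex[0]]); O=np.array([.5623,.0115])
f=grab_frame("scene"); P=cloud(f).reshape(-1,3)
S=np.c_[(P[:,:2]-O)@ex,(P[:,:2]-O)@ey,P[:,2]]*1000
s=ctrl.read_state(); T=np.array(s["tool_pos"]); g=(T[:2]-O)@ex*1000; l=(T[:2]-O)@ey*1000
print("TCP sorter x,y,z",round(g,1),round(l,1),round(T[2]*1000,1))
# near side wall of the trough: lower edge line and upper edge line
m=(abs(S[:,1]-l+29)<5)&(S[:,2]>T[2]*1000-110)&(S[:,2]<T[2]*1000+40)&(abs(S[:,0]-g)<130)
Q=S[m]
for x in range(int(g)-120,int(g)+80,10):
    q=Q[abs(Q[:,0]-x)<4][:,2]
    if len(q)>4: print(x-int(g),"z",np.percentile(q,[2,98]).round(0),len(q))
if len(sys.argv)>1: cv2.imwrite(sys.argv[1],cv2.resize(f["pixels"][30:330,280:600],(640,600)))
E
python3 look.py pics/s3.png
```

```text
t 5.1 pos [ 0.5775 -0.066   0.2443] yaw 13.4 units [ 0.025  0.011 -0.019] turn -0.003 F [ 0.5  0.2 -5.6] open 0.063 grip 70.6 j7 0.32
TCP sorter x,y,z -80.8 3.5 244.5
-60 z [170. 207.] 88
-50 z [167. 209.] 99
-40 z [172. 211.] 90
-30 z [174. 214.] 91
-20 z [176. 216.] 94
-10 z [180. 281.] 132
0 z [178. 283.] 339
10 z [178. 239.] 47
20 z [168. 224.] 83
30 z [167. 226.] 101
40 z [191. 229.] 79
50 z [191. 229.] 61
70 z [135. 149.] 45
```

View pics/s3.png

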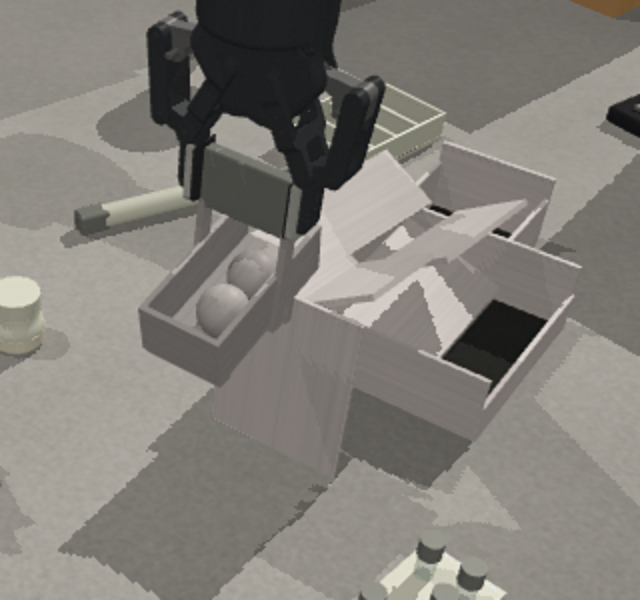

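```bash
python3 -m inch '[[0.04,0.004,0,0,1],[0.09,0.01,0,0,1],[0.12,0.012,0.03,0,1],[0.127,0.012,0.07,0,1],[0.127,0.012,0.09,0,1]]' >/dev/null; python3 -m inch '[[0,0,0,0,1],[0,0,0,0,1]]'; python3 look.py
```

```text
time_s: 5.73
tool_pos: [0.5717, -0.031, 0.2169]
tool_rot: [[-0.229, 0.973, -0.002], [0.973, 0.229, -0.001], [-0.0, -0.002, -1.0]]
force: [0.1, -0.0, -6.8]
opening: 0.063
grip_force: 70.5
TCP sorter x,y,z -43.5 0.1 217.6
-60 z [144. 180.] 78
-50 z [141. 181.] 75
-40 z [144. 184.] 75
-30 z [147. 186.] 78
-20 z [149. 189.] 73
-10 z [151. 256.] 114
0 z [150. 257.] 279
10 z [155. 211.] 21
20 z [141. 198.] 82
30 z [136. 199.] 88
40 z [111. 201.] 150
50 z [150. 195.] 47
60 z [148. 153.] 12
70 z [145. 150.] 9
```

```bash
python3 -m inch '[[0,0,0,0,1],[0,0,0,0,1],[0.03,0,0,0,1],[0.055,0,0,0,1],[0.08,0,0,0,1]]' 25; python3 -m inch '[[0,0,0,0,1]]' | grep -E "force|opening"; python3 look.py
```

```text
time_s: 6.2
tool_pos: [0.5676, -0.0087, 0.2192]
tool_rot: [[-0.229, 0.973, 0.002], [0.973, 0.229, -0.004], [-0.004, 0.001, -1.0]]
force: [-1.9, -5.4, -2.8]
opening: 0.0631
grip_force: 68.1
force: [1.3, -5.6, -3.2]
opening: 0.0628
grip_force: 68.2
TCP sorter x,y,z -19.5 -0.5 219.2
-80 z [161. 193.] 15
-70 z [151. 193.] 103
-60 z [150. 194.] 88
-50 z [155. 194.] 80
-40 z [157. 195.] 75
-30 z [157. 195.] 74
-20 z [154. 196.] 95
-10 z [157. 256.] 248
0 z [159. 258.] 76
10 z [110. 195.] 217
20 z [147. 197.] 91
30 z [150. 198.] 82
40 z [148. 197.] 40
50 z [145. 151.] 11
60 z [143. 148.] 10
70 z [141. 146.] 12
```

```bash
python3 -m inch '[[0.015,0,0,0,1],[0.03,0,0,0,1],[0.045,0,0,0,1],[0.06,0,0,0,1],[0.07,0,0,0,1]]'|grep -E "pos|force";python3 -m inch '[[0.02,0,0,0,1],[0.04,0,-0.003,0,1],[0.06,0,-0.003,0,1],[0.06,0,-0.003,0,1],[0.06,0,-0.003,0,1]]'|grep -E "pos|force"; python3 look.py pics/s4.png
```

```text
tool_pos: [0.5627, 0.0118, 0.2192]
force: [-0.6, -7.1, -4.0]
grip_force: 67.3
tool_pos: [0.5584, 0.0304, 0.22]
force: [0.9, -4.9, -3.0]
grip_force: 66.1
TCP sorter x,y,z 19.4 -0.7 220.1
-100 z [182. 210.] 88
-90 z [179. 222.] 108
-80 z [179. 219.] 76
-70 z [176. 216.] 73
-60 z [173. 213.] 77
-50 z [165. 209.] 91
-40 z [165. 206.] 97
-30 z [112. 210.] 196
-20 z [148. 228.] 146
-10 z [152. 257.] 184
0 z [149. 259.] 93
10 z [146. 191.] 56
20 z [144. 188.] 15
30 z [141. 147.] 13
40 z [139. 145.] 12
50 z [138. 142.] 6
60 z [134. 141.] 9
70 z [132. 138.] 9
```

View pics/s4.png

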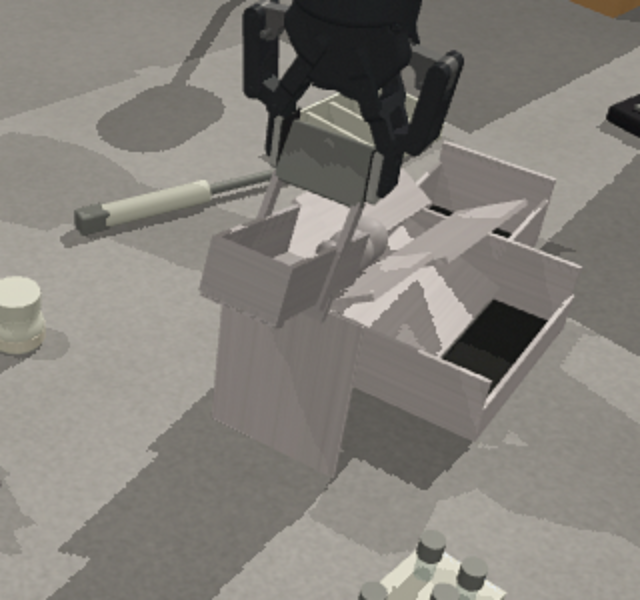

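```bash
python3 -m inch '[[0.02,0,-0.005,0,1],[0.035,0,-0.01,0,1],[0.05,0,-0.012,0,1],[0.055,0,-0.012,0,1],[0.055,0,-0.012,0,1]]'|grep -E "pos|force"; python3 -m inch '[[0,0,0,0,1],[0,0,0,0,1],[0,0,0,0,1],[0,0,0,0,1]]'|grep -E "pos|force"; python3 look.py pics/s5.png | head -9; python3 - <<'E'
from h import *
for c in("scene","top"):
    f=grab_frame(c)
    for n in("ball_big_a_center","ball_small_center"):
        for m in mark_of(n,c)[:6]:
            u,v=m["location"]; print(c,n,round(m["p"],2),np.round([u,v]),np.round(world(f,u,v),3))
E
```

```text
tool_pos: [0.5552, 0.0476, 0.224]
force: [1.2, -3.7, 2.3]
grip_force: 66.1
tool_pos: [0.5551, 0.0476, 0.2235]
force: [1.0, -4.5, 4.4]
grip_force: 66.4
TCP sorter x,y,z 36.8 -1.4 223.4
-110 z [193. 203.] 14
-100 z [189. 225.] 116
-90 z [191. 231.] 91
-80 z [187. 228.] 75
-70 z [184. 223.] 77
-60 z [177. 220.] 74
-50 z [172. 216.] 105
-40 z [115. 211.] 228
scene ball_big_a_center 0.75 [200. 354.] [ 0.544 -0.36   0.033]
scene ball_big_a_center 0.64 [507. 132.] [0.498 0.284 0.072]
scene ball_big_a_center 0.61 [337. 388.] [ 0.691 -0.258  0.034]
scene ball_big_a_center 0.6 [270. 430.] [ 0.685 -0.352  0.033]
scene ball_small_center 0.53 [540. 203.] [0.623 0.23  0.022]
top ball_big_a_center 0.86 [367. 176.] [ 0.673 -0.245  0.03 ]
top ball_big_a_center 0.86 [421. 182.] [ 0.379 -0.177  0.792]
top ball_big_a_center 0.74 [217. 230.] [0.551 0.003 0.034]
top ball_big_a_center 0.72 [428. 262.] [ 0.528 -0.356  0.035]
top ball_big_a_center 0.64 [ 27. 250.] [0.488 0.317 0.034]
top ball_small_center 0.67 [  6. 253.] [0.479 0.351 0.032]
```

View pics/s5.png

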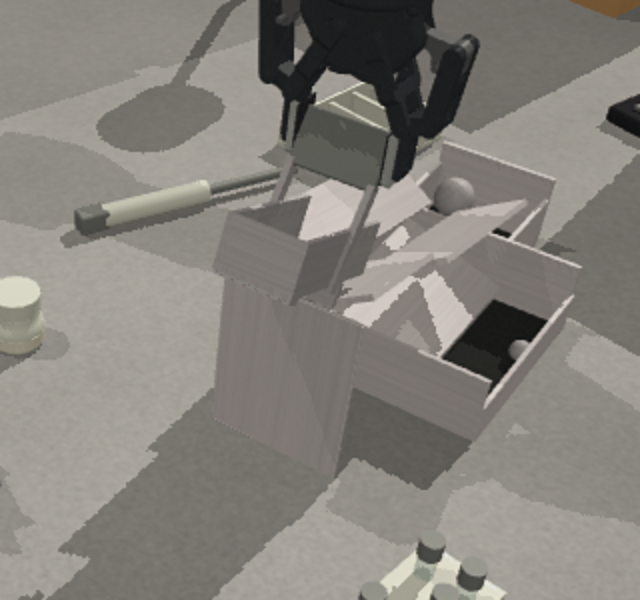

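```bash
python3 -m inch '[[0,0,-0.05,0,1],[0,0,-0.12,0,1],[-0.05,0,-0.2,0,1],[-0.15,0,-0.2,0,1],[-0.27,0,-0.2,0,1]]' 20|grep -E "pos|force";python3 -m inch '[[-0.13,0,0,0,1],[-0.26,0,0,0,1],[-0.3,0,0,0,1],[-0.3,0,0.1,0,1],[-0.3,0,0.2,0,1]]'|grep -E "pos|force|open"; python3 look.py|awk 'NR==1||NR%2==0'; python3 - <<'E'
from h import *
f=grab_frame("top"); cv2.imwrite("pics/t6.png",cv2.resize(f["pixels"][120:330,0:300],(800,560)))
E
```

```text
tool_pos: [0.5727, -0.0258, 0.2829]
force: [0.8, -0.8, -3.5]
grip_force: 65.9
tool_pos: [0.5942, -0.1184, 0.222]
force: [0.1, 1.3, -3.5]
opening: 0.0632
grip_force: 65.9
TCP sorter x,y,z -130.3 3.7 213.8
-110 z [189. 207.] 106
-90 z [187. 227.] 111
-70 z [180. 220.] 93
-50 z [181. 213.] 70
-30 z [157. 222.] 80
-10 z [159. 253.] 165
10 z [179. 191.] 14
```

View pics/t6.png

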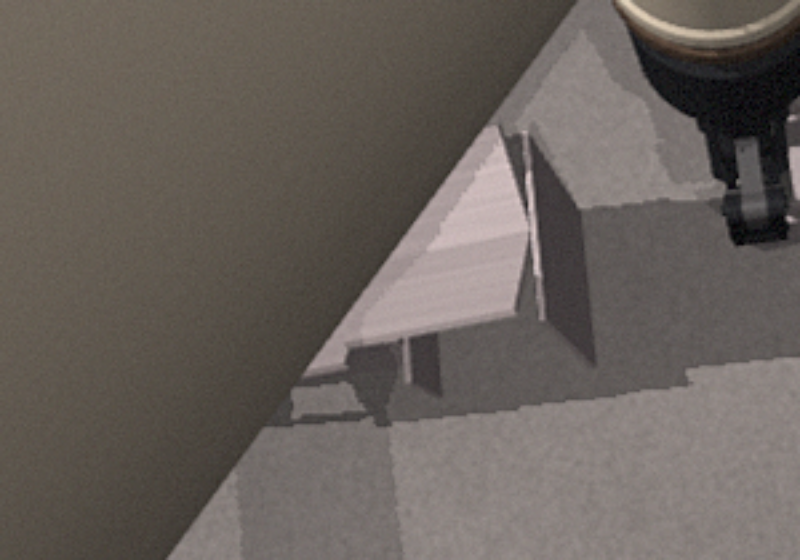

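```bash
python3 -m inch '[[0,0,0.13,0,1],[0,0,0.26,0,1],[0,0,0.36,0,1],[0,0,0.40,0,1],[0,0,0.42,0,1]]'|grep -E "pos|force";python3 -m inch '[[0,0,0,0,1],[0,0,0,0,1]]'|grep -E "pos|force|open"; python3 look.py|awk 'NR==1||NR%2==0'
```

```text
tool_pos: [0.592, -0.1167, 0.0946]
force: [0.0, 0.2, -2.8]
grip_force: 65.5
tool_pos: [0.5952, -0.1182, 0.0984]
force: [0.6, -0.1, -2.8]
opening: 0.0632
grip_force: 65.6
TCP sorter x,y,z -134.2 -2.0 98.9
-120 z [-2.  3.] 42
-100 z [-1. 99.] 133
-80 z [ -0. 101.] 117
-60 z [ 1. 94.] 118
-40 z [-1. 87.] 134
-20 z [  0. 110.] 159
0 z [  0. 136.] 101
20 z [-2.  4.] 29
40 z [-1.  3.] 31
60 z [-1.  3.] 31
```

```bash
python3 -m inch '[[0,0,0.03,0,1],[0,0,0.05,0,1],[0,0,0.06,0,1],[0,0,0.065,0,1],[0,0,0.065,0,1]]'|grep -E "pos|force";python3 -m inch '[[0,0,0,0,-0.44],[0,0,0,0,-0.44],[0,0,0,0,-0.44]]' 20|grep -E "pos|force|open"; python3 look.py|awk 'NR==1||NR%2==0'
```

```text
tool_pos: [0.5936, -0.1183, 0.0781]
force: [-3.0, 0.6, 6.2]
grip_force: 66.8
tool_pos: [0.5936, -0.1182, 0.0781]
force: [-3.5, 1.5, 6.0]
opening: 0.0633
grip_force: 66.7
TCP sorter x,y,z -133.5 -0.3 78.1
-120 z [-1.  3.] 43
-100 z [-0. 80.] 143
-80 z [-0. 81.] 121
-60 z [ 0. 73.] 112
-40 z [ 0. 65.] 121
-20 z [-0. 92.] 160
0 z [ -0. 116.] 103
20 z [-1.  3.] 31
40 z [-1.  3.] 30
60 z [-1.  3.] 24
```

```bash
python3 -m inch '[[-0.02,0,0.01,0,-0.44],[-0.04,0,0.01,0,-0.44],[-0.06,0,0.005,0,-0.44],[-0.07,0,0.005,0,-0.44],[-0.07,0,0.005,0,-0.44]]'; python3 look.py|awk 'NR==1||NR%2==0'
```

```text
time_s: 11.02
tool_pos: [0.601, -0.1354, 0.0797]
tool_rot: [[-0.233, 0.973, 0.004], [0.973, 0.233, 0.004], [0.003, 0.005, -1.0]]
force: [-6.7, 8.3, 22.9]
opening: 0.0631
grip_force: 70.0
TCP sorter x,y,z -151.7 -3.4 79.7
-120 z [0. 2.] 8
-100 z [-0. 67.] 118
-80 z [-0. 78.] 125
-60 z [-0. 72.] 116
-40 z [-0. 67.] 139
-20 z [ 0. 90.] 154
0 z [  0. 116.] 114
20 z [ 0. 50.] 33
40 z [-1.  3.] 29
60 z [-0.  4.] 27
```

```bash
python3 -m inch '[[-0.02,0,0,0,-0.44],[-0.04,0,-0.003,0,-0.44],[-0.06,0,-0.006,0,-0.44],[-0.08,0,-0.008,0,-0.44],[-0.08,0,-0.008,0,-0.44]]'|grep -E "pos|force"; python3 look.py|awk 'NR==1||NR%2==0'
```

```text
tool_pos: [0.6072, -0.1616, 0.0815]
force: [-1.8, 4.4, 15.8]
grip_force: 73.1
TCP sorter x,y,z -178.5 -3.4 81.5
-120 z [-0.  4.] 45
-100 z [-0.  3.] 15
-80 z [ 0. 65.] 171
-60 z [-1. 64.] 110
-40 z [-0. 63.] 117
-20 z [-0. 67.] 156
0 z [  0. 119.] 111
20 z [ 0. 60.] 92
40 z [-0.  3.] 30
60 z [-0.  3.] 29
```

```bash
python3 -m inch '[[-0.02,0,0.003,0,-0.44],[-0.04,0,0.006,0,-0.44],[-0.06,0,0.01,0,-0.44],[-0.08,0,0.014,0,-0.44],[-0.09,0,0.016,0,-0.44]]'|grep -E "pos|force"; python3 look.py|awk 'NR==1||NR%2==0'
```

```text
tool_pos: [0.6138, -0.1888, 0.0769]
force: [-1.5, 1.5, 14.7]
grip_force: 77.3
TCP sorter x,y,z -207.0 -3.5 76.8
-120 z [-1.  3.] 44
-100 z [-1.  3.] 45
-80 z [0. 3.] 35
-60 z [ 2. 44.] 105
-40 z [ 0. 49.] 112
-20 z [-0. 52.] 117
0 z [ -0. 112.] 187
20 z [-0. 57.] 105
40 z [-0. 61.] 87
60 z [-1.  3.] 35
```

```bash
python3 -m inch '[[-0.01,0,0.003,0,-0.44],[-0.025,0,0.003,0,-0.44],[-0.025,0,0.003,0,-0.44]]'|grep -E "pos|force"; python3 -m inch '[[0,0,0,0,-0.6],[0,0,0,0,-0.8],[0,0,0,0,-1],[0,0,0,0,-1],[0,0,0,0,-1]]'|grep -E "pos|force|open"; python3 look.py|awk 'NR==1||NR%2==0'
```

```text
tool_pos: [0.6155, -0.1926, 0.0768]
force: [-3.7, 8.7, 20.8]
grip_force: 78.3
tool_pos: [0.6116, -0.1962, 0.0718]
force: [-0.2, 0.1, -0.3]
opening: 0.0853
grip_force: 0.0
TCP sorter x,y,z -213.4 0.4 71.8
-120 z [-1.  3.] 43
-100 z [-0.  3.] 48
-80 z [-0.  3.] 41
-60 z [ 0. 44.] 136
-40 z [-0. 48.] 64
-20 z [-0. 52.] 79
0 z [ -0. 110.] 186
20 z [-0. 48.] 59
40 z [-0. 41.] 52
60 z [-1.  3.] 31
```

Released with no contact force. Retreat straight up and check everything from a clear position.

```bash
python3 -m inch '[[0,0,-0.05,0,-1],[0,0,-0.15,0,-1],[0,0,-0.28,0,-1],[0,0,-0.4,0,-1],[0,0,-0.5,0,-1]]'|grep -E "pos|force"; python3 -m inch '[[-0.1,0.2,-0.1,0,-1],[-0.2,0.4,-0.1,0,-1],[-0.3,0.6,-0.1,0,-1],[-0.35,0.7,-0.1,0,-1],[-0.35,0.7,-0.1,0,-1]]'|grep -E "time|pos|force"; python3 - <<'E'
from h import *
f=grab_frame("scene"); cv2.imwrite("pics/s7.png",f["pixels"])
for c in("scene","top"):
    f=grab_frame(c)
    for n in("ball_big_a_center","ball_small_center"):
        for m in mark_of(n,c)[:6]:
            u,v=m["location"]; print(c,n,round(m["p"],2),np.round([u,v]),np.round(world(f,u,v),3))
E
```

```text
tool_pos: [0.6123, -0.1962, 0.2247]
force: [0.6, 0.3, 1.2]
grip_force: 0.0
time_s: 13.55
tool_pos: [0.8122, -0.2428, 0.2516]
force: [1.0, -0.7, -0.2]
grip_force: 0.0
scene ball_big_a_center 0.74 [200. 353.] [ 0.542 -0.359  0.033]
scene ball_big_a_center 0.69 [271. 430.] [ 0.684 -0.35   0.03 ]
scene ball_big_a_center 0.67 [336. 388.] [ 0.69  -0.258  0.033]
top ball_big_a_center 0.85 [426. 183.] [ 0.669 -0.348  0.032]
top ball_big_a_center 0.84 [367. 172.] [ 0.68  -0.243  0.034]
top ball_big_a_center 0.78 [424. 264.] [ 0.526 -0.349  0.032]
```

View pics/s7.png

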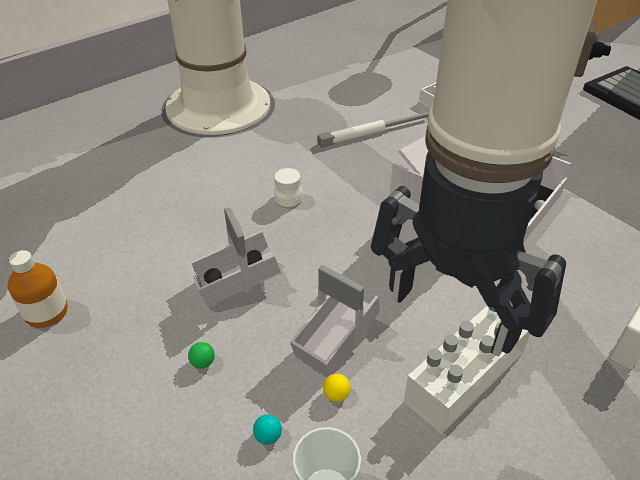

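```bash
python3 -m inch '[[-0.1,-0.12,0,0,-1],[-0.2,-0.24,0,0,-1],[-0.3,-0.36,0,0,-1],[-0.3,-0.5,0,0,-1],[-0.3,-0.62,0,0,-1]]'|grep -E "pos";python3 -m inch '[[0,-0.13,0,0,-1],[0,-0.26,0,0,-1],[0,-0.4,0,0,-1],[0,-0.5,0,0,-1],[0,-0.5,0,0,-1]]'|grep -E "time|pos|force"; python3 - <<'E'
from h import *
O=np.array([.5623,.0115]);y=np.radians(103.46);ex=np.array([np.cos(y),np.sin(y)]);ey=np.array([-ex[1],ex[0]])
ims=[]
for c in("scene","top"):
    f=grab_frame(c); ims.append(f["pixels"])
    for n in("ball_big_a_center","ball_small_center"):
        for m in mark_of(n,c)[:7]:
            u,v=m["location"]; w=world(f,u,v); print(c,n,round(m["p"],2),np.round([u,v]),np.round(w,3),"sorter",((w[:2]-O)@ex*1000).round(),((w[:2]-O)@ey*1000).round())
cv2.imwrite("pics/f8.png",np.hstack([cv2.resize(ims[0][60:360,280:600],(400,375)),cv2.resize(ims[1][120:420,0:320],(400,375))]))
E
```

```text
tool_pos: [0.654, -0.3742, 0.2536]
time_s: 14.73
tool_pos: [0.5021, -0.4099, 0.2546]
force: [-0.1, -1.2, -0.1]
grip_force: 0.0
scene ball_big_a_center 0.68 [269. 432.] [ 0.686 -0.354  0.032] sorter -384.0 -35.0
scene ball_big_a_center 0.67 [203. 354.] [ 0.544 -0.357  0.031] sorter -354.0 103.0
scene ball_big_a_center 0.64 [336. 386.] [ 0.688 -0.257  0.034] sorter -290.0 -60.0
top ball_big_a_center 0.83 [423. 181.] [ 0.672 -0.343  0.033] sorter -370.0 -24.0
top ball_big_a_center 0.67 [ 28. 249.] [0.489 0.315 0.036] sorter 312.0 0.0
top ball_big_a_center 0.66 [372. 174.] [ 0.677 -0.253  0.033] sorter -284.0 -50.0
top ball_big_a_center 0.56 [428. 264.] [ 0.526 -0.357  0.031] sorter -350.0 121.0
```

View pics/f8.png

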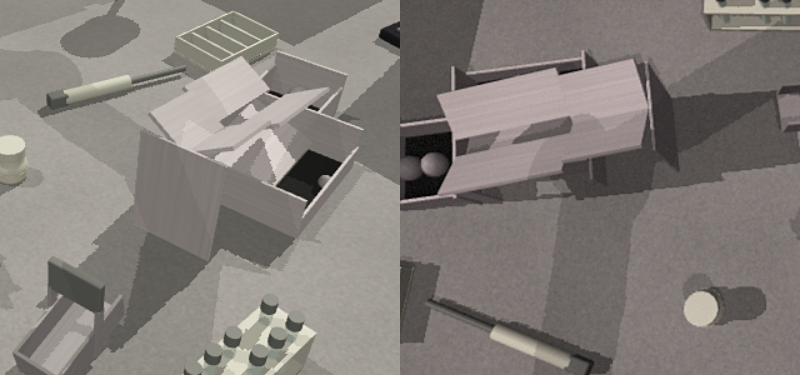

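The last picture shows both big balls side by side in the tray (right half, [410,167] and [433,164]). The small ball is in the side pocket (left half, [323,181]), and the scoop is empty and upright with the robot clear of it.

```bash
python3 -c "
from rig import ctrl
print(ctrl.finish_job())"
```

```text
the job is handed in; nothing more can be done
None
```

I tipped the balls into the sorter, and the job is handed in at about 15 s of the 58 s allowed: both big balls are in the tray, the small ball is in the side pocket, and the empty scoop stands upright on the bench, released.

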